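# Build the signal tower on a control box

## Robot

A 6-joint arm with a two-finger parallel gripper is mounted at the origin on the work surface. World frame = base frame: x ahead of the robot, y to its left, z up, the work surface at z = 0. Lengths are in m, angles in rad, forces in N, time in s.
With the tool pointing down it reaches from about 0.3 to 0.95 m from the base axis. Payload 3.1 kg.
Tool frame: the origin (TCP) lies midway between the tips of the shut fingers; the grasp point (between the pads) lies manip.tcp_to_grasp behind it (manip.tcp_to_grasp is the distance from the TCP to the grasp point, in m); z points along the fingers, y is the direction in which the jaws open and shut (so a half turn about z gives the same grasp; the last joint's range is limited). The gripper opens to 85 mm and grips with 20 to 120 N. Pads are 22 mm wide; open, the fingers measure 114 mm over their backs; the gripper's body (76 mm by 85 mm) begins 54 mm behind the grasp point. The pads swing forward as they close: fully open they stand 13 mm farther back than shut.
Start: joints at [-1.254, 0.308, 1.634, -0, 1.2, -0.07], TCP at [0.236, -0.579, 0.231] pointing down, gripper open.
Joint ranges: [-3.06, 3.06], [-0.79, 1.96], [0.05, 2.63], [-1.19, 4.34], [0.05, 2.64], [-2.94, 2.94]. Speed limits (rad/s): [2.79, 2.79, 3.14, 3.14, 3.14, 3.14].

## Interface

Orientations are given as a unit quaternion [w, x, y, z].
In Python, from plant import monitor, camera, manip gives the robot as it stands.
- The arm moves only by the tool carry_out, never from a script. Its argument "rows" is a list of rows, each an object of numbers: "tx", "ty", "tz": the shift along the tool's x, y, z in m; "wx", "wy", "wz": the turn, a rotation vector about the tool's x, y, z in rad; "gripper": the finger opening in m, from 0 to 0.0854. In form: [{"tx": .., "ty": .., "tz": .., "wx": .., "wy": .., "wz": .., "gripper": ..}, ...]. A call has 1 to 8 rows; each row shifts and turns the commanded pose from where the row before left it, along the tool's axes as they then stand; what a row does not reach is not made up. A row lasts 1/12 s, in which the tool goes at most 41.7 mm and 7.16 degrees, less where a joint would pass 70% of its speed; a pose out of reach is approached as far as the arm can. A call with a gripper value outside its range is refused whole. The fingers move at their own pace and stop on an object; the grip force is fixed at half the most. Time passes only in rows, so rows that do not move let the fingers close. It gives the time, the measured TCP pose, the force and the opening at its end, in the units of the state.
- monitor.observe(): the state, without advancing time (a new reading comes with each control period).
- camera(name): name is "scene" or "side" or "wrist"; returns a dict with "frame" (400x640x3 uint8, red, green, blue), "fx", "fy", "cx", "cy" (pixels), "dist" ([k1, k2, p1, p2, k3] as OpenCV has them; the pictures are not rectified), "camera_from_world" (4x4, takes a point from world to camera coordinates); the wrist camera has in their place "hand_eye" (4x4, takes a point from camera to tool coordinates, whose origin is the TCP and whose axes are the flange's). Camera axes: x right, y down, z forward; pixel columns grow to the right and rows downward; lengths in m; the calibration is good to about 2 mm. A picture is of the moment at which its call begins: read the wrist's pose just before it. There is no depth.
- manip.close_job(): hands the job in, once; it reports no verdict.
The state is a dict: "clock": time; "joint_positions": joint angles; "joint_velocities": joint speeds; "effort": joint torques, N m; "ee_pos": TCP position; "tool_rot": TCP orientation; "contact_force": force on the tool from outside, world axes, zero at the start; "wrist_torque": the same for the moment, N m; "width": opening from 0.0 (shut) to 1.0 (fully open).
Only numpy, scipy, OpenCV 4.12 (cv2) and the standard library are available. Lean on these libraries where they do the work, as an engineer would, in place of code of your own. Each camera call takes 0.05 s, during which the arm holds its last target. There are 200 camera calls.

## Task

Build the signal tower up from its base on the control box, one module at a time: green light first, amber on top of it, then red, and last the sounder to close it, each pushed fully home and upright. Leave the blue and white lights, the horn and the screwdriver where they are, and let go of the finished tower.

Things in the scene. Friction and masses are not known exactly. Their poses are not given: they have to be found in the camera images.
- control_box: Light grey box, 60 mm high, screwed to the bench, with three push buttons and the tower's black base: 50 mm across (foot 66), flat shoulder 85 mm above the bench, then a tapered spigot like the modules'. Origin: on the bench under the tower base's axis; z up, x along the box, away from the buttons (98 mm off, 12 mm high). Box spans x -145 to 59 (glands to 77), y -72 to 72 mm.
- tray: Shallow grey assembly tray, 270 mm (x) by 380 mm (y), fixed to the bench; rim 14 mm above the bench, floor 4 mm thick. The six tower modules stand in it, two rows of three, in any order. Origin: centre of its underside; z up.
- green_light: Light module, green lens: upright cylinder, 50 mm across, 46 mm tall to its flat shoulder, plus a dark tapered spigot on top (9 mm tall, 32 mm wide at foot, 25 at tip). Recess underneath, 36 mm wide, 10 deep, drops over the spigot below without force, any turn; rim then rests on the shoulder below. 70 g. Origin: centre of underside, z up. Starts upright in the tray, neighbours 110 mm off.
- amber_light: Light module, amber (yellow-orange) lens: upright cylinder, 50 mm across, 46 mm tall to its flat shoulder, plus a dark tapered spigot on top (9 mm tall, 32 mm wide at foot, 25 at tip). Recess underneath, 36 mm wide, 10 deep, drops over the spigot below without force, any turn; rim then rests on the shoulder below. 70 g. Origin: centre of underside, z up. Starts upright in the tray, neighbours 110 mm off.
- red_light: Light module, red lens: upright cylinder, 50 mm across, 46 mm tall to its flat shoulder, plus a dark tapered spigot on top (9 mm tall, 32 mm wide at foot, 25 at tip). Recess underneath, 36 mm wide, 10 deep, drops over the spigot below without force, any turn; rim then rests on the shoulder below. 70 g. Origin: centre of underside, z up. Starts upright in the tray, neighbours 110 mm off.
- sounder: Sounder module, which closes the tower at the top: black upright cylinder 50 mm across and 42 mm tall, slotted round its side, flat closed top with a dark grey disc and no spigot. Same recess underneath as the lights (36 mm wide, 10 mm deep). 70 g. Origin: centre of underside, z up. Starts upright in the tray.
- blue_light: Light module, blue lens: upright cylinder, 50 mm across, 46 mm tall to its flat shoulder, plus a dark tapered spigot on top (9 mm tall, 32 mm wide at foot, 25 at tip). Recess underneath, 36 mm wide, 10 deep, drops over the spigot below without force, any turn; rim then rests on the shoulder below. 70 g. Origin: centre of underside, z up. Starts upright in the tray, neighbours 110 mm off. Not used.
- white_light: Light module, white lens: upright cylinder, 50 mm across, 46 mm tall to its flat shoulder, plus a dark tapered spigot on top (9 mm tall, 32 mm wide at foot, 25 at tip). Recess underneath, 36 mm wide, 10 deep, drops over the spigot below without force, any turn; rim then rests on the shoulder below. 70 g. Origin: centre of underside, z up. Starts upright in the tray, neighbours 110 mm off. Not used.
- horn: White horn loudspeaker of another job, standing bell up on the bench, 95 mm across at the mouth, 98 mm tall, steel brackets at its sides. Origin: centre of its underside, z up.
- screwdriver: Screwdriver with a red handle, 190 mm long, lying on the bench beyond the work. Origin near its middle; x runs along it from handle to blade.
Not all that is in view belongs to the job. There is more than one size of the amber_light; the one meant has the size given above.

How it is judged:
By the outcome, as a careful person would: the job done as asked, in the order asked, and still so for the second after the job is handed in, with the robot touching nothing.
It also fails if it takes over 114 s, if anything falls off the work surface, if the arm or the gripper's body presses on something with over 40 N, if the wrist force passes 120 N, or if a joint passes its speed limit or range.

## Working session

There is one attempt and no reset: what is moved stays moved. The work goes in short steps, Python scripts to look and compute and a tool call to move; the robot and the scene stay as the last step left them, time stands still between calls to the robot, and variables do not carry over. Pictures are saved under pics/ and viewed, about 12 in all and at most 16, crops included, and the job is handed in when it is done.

Besides the shell and the picture viewer there is one more tool, called after "Call:" in YAML: its name, and indented under it one key for each argument. carry_out: Moves the arm, as the interface text tells. Its arguments: {"type":"object","properties":{"rows":{"type":"array"}},"required":["rows"]}

```bash
ls; mkdir -p pics
cat > h.py <<'E'
import numpy as np, cv2, json
from plant import monitor, camera, manip
from scipy.spatial.transform import Rotation as R
def T_tool(s):
    T=np.eye(4); q=s["tool_rot"]; T[:3,:3]=R.from_quat([q[1],q[2],q[3],q[0]]).as_matrix(); T[:3,3]=s["ee_pos"]; return T
def snap(name):
    s=monitor.observe(); c=camera(name)
    K=np.array([[c["fx"],0,c["cx"]],[0,c["fy"],c["cy"]],[0,0,1]]); d=np.array(c["dist"],float)
    W=T_tool(s)@np.array(c["hand_eye"]) if name=="wrist" else np.linalg.inv(np.array(c["camera_from_world"]))
    return c["frame"],K,d,W
def onplane(px,K,d,W,z):
    p=cv2.undistortPoints(np.array(px,float).reshape(-1,1,2),K,d).reshape(-1,2)
    r=np.c_[p,np.ones(len(p))]@W[:3,:3].T; o=W[:3,3]
    return o+r*((z-o[2])/r[:,2:])
def proj(P,K,d,W):
    C=np.linalg.inv(W); return cv2.projectPoints(np.array(P,float).reshape(-1,3),cv2.Rodrigues(C[:3,:3])[0],C[:3,3],K,d)[0].reshape(-1,2)
def save(f,n): cv2.imwrite("pics/"+n,f[:,:,::-1])
E
python3 - <<'E'
from h import *
s=monitor.observe(); print(s, manip.tcp_to_grasp)
for n in ["scene","side"]:
    f,K,d,W=snap(n); save(f,n+"0.png"); np.savez(n+"0.npz",f=f,K=K,d=d,W=W); print(n,W.round(3).tolist(),K[0,0])
f,K,d,W=snap("wrist"); save(f,"wrist0.png"); print(W.round(3).tolist())
E
```

```text
pics
{'clock': 0.0, 'joint_positions': array([-1.25368796e+00,  3.08988219e-01,  1.63519703e+00, -1.29418471e-05,
        1.19973990e+00, -6.97043790e-02]), 'joint_velocities': array([ 0.00176544,  0.00108449,  0.00061407, -0.00185664, -0.0019196 ,
       -0.00122466]), 'effort': array([-3.13227383e-04, -4.15253413e+01, -2.76663136e+01, -2.85445576e-04,
        1.02275642e-02,  4.42647892e-07]), 'ee_pos': array([ 0.23548075, -0.57803707,  0.23005257]), 'tool_rot': array([-1.15659283e-03,  9.81354095e-01,  1.92205046e-01, -1.49881330e-04]), 'contact_force': array([-0.31674003, -0.17896084, -0.70282682]), 'wrist_torque': array([-0.07417168,  0.01151439,  0.01477867]), 'width': 1.0000386136718153} 0.0187
scene [[-0.75, 0.457, -0.479, 1.113], [0.662, 0.53, -0.53, 0.593], [0.012, -0.714, -0.7, 0.798], [0.0, 0.0, 0.0, 1.0]] 393.4850920598187
side [[-0.822, -0.359, 0.443, 0.217], [-0.57, 0.5, -0.652, 0.553], [0.013, -0.788, -0.616, 0.58], [0.0, 0.0, 0.0, 1.0]] 393.8986151194059
[[0.377, -0.881, -0.285, 0.308], [-0.926, -0.359, -0.115, -0.55], [-0.001, 0.307, -0.952, 0.372], [0.0, 0.0, 0.0, 1.0]]
```

View pics/scene0.png

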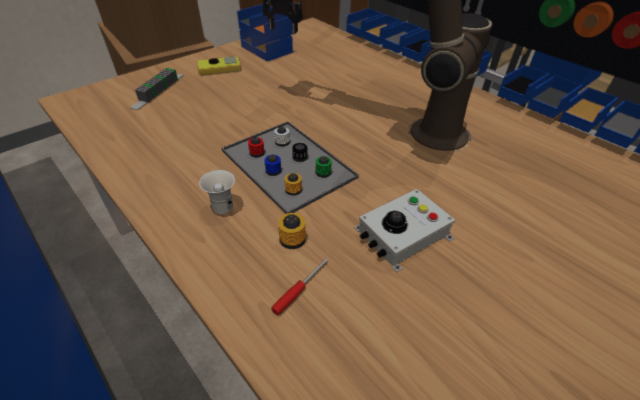

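View pics/side0.png

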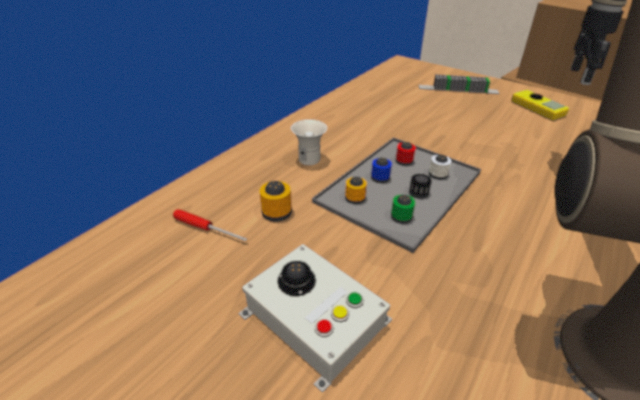

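The scene view shows the tray modules: red (257,147), white (282,135), sounder (300,151), blue (272,164), green (324,166) and amber (293,182). The base is at (396,220). There are two ambers: the small one in the tray at (293,182), and a clearly larger one on the bench at (292,229). The task says the modules stand in the tray and are 50 mm across, so the tray one fits. Next I'll get rough positions from both views and a size check.

Run:
```python
from h import *
v={n:np.load(n+"0.npz") for n in ["scene","side"]}
pts={"green":((324,158),(404,200),.059),"amber":((293,177),(357,181),.059),"red":((257,139),(406,145),.059),"sounder":((300,146),(421,178),.046),"blue":((272,157),(381,160),.059),"white":((282,129),(441,157),.059),"base":((395,213),(296,266),.094),"bigamber":((292,218),(275,187),.08)}
for k,(a,b,z) in pts.items():
    print(k,*[onplane(p,v[n]["K"],v[n]["d"],v[n]["W"],z)[0].round(3) for p,n in((a,"scene"),(b,"side"))])
for n in v:
    f=v[n]["f"]; h=cv2.cvtColor(f,cv2.COLOR_RGB2HSV)
    m=cv2.inRange(h,(12,150,120),(26,255,255))
    _,_,st,c=cv2.connectedComponentsWithStats(m)
    W=v[n]["W"]
    for s,cc in zip(st,c):
        if 60<s[4]<3000:
            y=cc[1]; P=onplane([(s[0],y),(s[0]+s[2],y)],v[n]["K"],v[n]["d"],W,.03); print(n,s.tolist(),"width",np.linalg.norm(P[1]-P[0]).round(3))
a=v["scene"]["f"][165:255,240:345]; b=v["side"]["f"][165:255,240:380]
save(np.hstack([cv2.resize(a,None,fx=3,fy=3),cv2.resize(b,None,fx=3,fy=3)]),"crop1.png")
```

```text
green [ 0.458 -0.107  0.059] [ 0.457 -0.097  0.059]
amber [ 0.586 -0.099  0.059] [ 0.576 -0.098  0.059]
red [ 0.556 -0.321  0.059] [ 0.557 -0.315  0.059]
sounder [ 0.463 -0.216  0.046] [ 0.467 -0.215  0.046]
blue [ 0.576 -0.214  0.059] [ 0.575 -0.21   0.059]
white [ 0.459 -0.314  0.059] [ 0.458 -0.313  0.059]
base [0.504 0.209 0.094] [0.507 0.213 0.094]
bigamber [0.703 0.043 0.08 ] [0.693 0.051 0.08 ]
scene [198, 57, 42, 13, 80] width 0.178
scene [569, 100, 33, 20, 373] width 0.119
scene [285, 174, 16, 13, 72] width 0.048
scene [278, 213, 28, 29, 278] width 0.074
side [511, 92, 58, 28, 372] width 0.209
side [346, 178, 21, 23, 334] width 0.049
side [258, 181, 34, 36, 814] width 0.077
```

View pics/crop1.png

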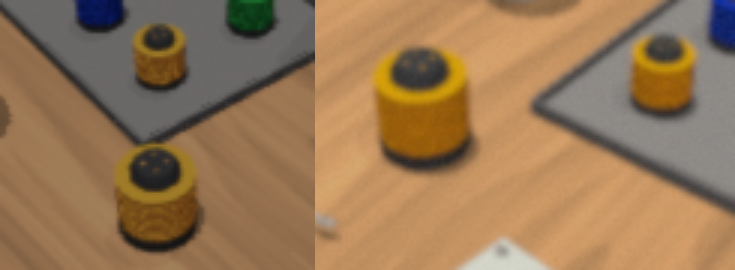

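The crop shows the tray amber at about 49 mm across and the bench amber at about 75 mm, so the tray one is the right one. Next I square the tool to the world axes and move over the tray for a wrist view.

Call:
carry_out:
  rows:
    - {"wz":0.0968,"gripper":0.0854}
    - {"wz":0.0968}
    - {"wz":0.0968}
    - {"wz":0.0966}
    - {"tx":0.023,"ty":-0.0315}
    - {"tx":0.023,"ty":-0.0315}
    - {"tx":0.023,"ty":-0.0315}
    - {"tx":0.023,"ty":-0.0315}

```text
$.rows[0]: bad value
```

Call:
carry_out:
  rows:
    - {"tx":0.023,"ty":-0.0315}
    - {"tx":0.023,"ty":-0.0315}
    - {"tx":0.023,"ty":-0.0315}
    - {"tx":0.023,"ty":-0.0315}
    - {"tx":0.023,"ty":-0.0315}
    - {"tx":0.023,"ty":-0.0315}
    - {"tx":0.023,"ty":-0.0315}
    - {"tx":0.023,"ty":-0.0315}

```text
$.rows[0]: bad value
```

Call:
carry_out:
  rows:
    - {"tx":0}
    - {"tx":0}
    - {"tx":0}

```text
$.rows[0]: bad value
```

Run:
```python
from h import *
s=monitor.observe(); print(s["clock"],s["ee_pos"],s["tool_rot"],s["joint_positions"])
f,K,d,W=snap("wrist"); save(f,"wrist1.png"); np.savez("wrist1.npz",f=f,K=K,d=d,W=W)
for k,p in {"green":(.457,-.1,.059),"amber":(.58,-.098,.059),"red":(.556,-.318,.059),"sounder":(.465,-.215,.046)}.items(): print(k,proj(p,K,d,W).round(0))
```

```text
0.15 [ 0.23553278 -0.57822231  0.23031454] [-9.01163757e-04  9.81361375e-01  1.92169270e-01 -1.06546117e-04] [-1.25371304e+00  3.08803853e-01  1.63488801e+00  1.17345826e-05
  1.19971564e+00 -6.96654134e-02]
green [[-173. -325.]]
amber [[-204. -619.]]
red [[ 150. -345.]]
sounder [[  12. -233.]]
```

View pics/wrist1.png

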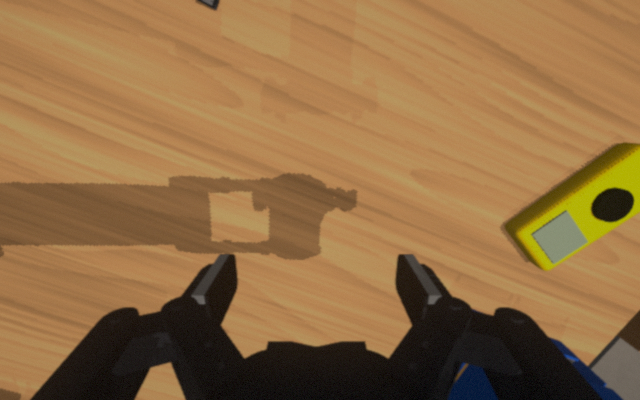

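The move was refused because every row needs all the fields. The picture shows the fingers at (215,280) and (420,280) over bare bench, and the arm still at the start. I'll resend with full rows.

Call:
carry_out:
  rows:
    - {"tx":0,"ty":0,"tz":0,"wx":0,"wy":0,"wz":0.0968,"gripper":0.085}
    - {"tx":0,"ty":0,"tz":0,"wx":0,"wy":0,"wz":0.0968,"gripper":0.085}
    - {"tx":0,"ty":0,"tz":0,"wx":0,"wy":0,"wz":0.0968,"gripper":0.085}
    - {"tx":0,"ty":0,"tz":0,"wx":0,"wy":0,"wz":0.0966,"gripper":0.085}
    - {"tx":0.023,"ty":-0.0315,"tz":0,"wx":0,"wy":0,"wz":0,"gripper":0.085}
    - {"tx":0.023,"ty":-0.0315,"tz":0,"wx":0,"wy":0,"wz":0,"gripper":0.085}
    - {"tx":0.023,"ty":-0.0315,"tz":0,"wx":0,"wy":0,"wz":0,"gripper":0.085}
    - {"tx":0.023,"ty":-0.0315,"tz":0,"wx":0,"wy":0,"wz":0,"gripper":0.085}

```text
clock: 0.87
ee_pos: [0.3282, -0.4514, 0.2309]
tool_rot: [-0.0, 1.0, -0.001, -0.0]
contact_force: [2.0, -0.6, -0.3]
width: 0.993
```

Call:
carry_out:
  rows:
    - {"tx":0.0225,"ty":-0.031,"tz":0,"wx":0,"wy":0,"wz":0,"gripper":0.085}
    - {"tx":0.0225,"ty":-0.031,"tz":0,"wx":0,"wy":0,"wz":0,"gripper":0.085}
    - {"tx":0.0225,"ty":-0.031,"tz":0,"wx":0,"wy":0,"wz":0,"gripper":0.085}
    - {"tx":0.0225,"ty":-0.031,"tz":0,"wx":0,"wy":0,"wz":0,"gripper":0.085}
    - {"tx":0.0225,"ty":-0.031,"tz":0,"wx":0,"wy":0,"wz":0,"gripper":0.085}
    - {"tx":0.0225,"ty":-0.031,"tz":0,"wx":0,"wy":0,"wz":0,"gripper":0.085}
    - {"tx":0.0225,"ty":-0.031,"tz":0,"wx":0,"wy":0,"wz":0,"gripper":0.085}
    - {"tx":0,"ty":0,"tz":0,"wx":0,"wy":0,"wz":0,"gripper":0.085}

```text
clock: 1.53
ee_pos: [0.4885, -0.2305, 0.2313]
tool_rot: [-0.002, 1.0, 0.003, 0.001]
contact_force: [-0.9, -1.0, 0.2]
width: 0.992
```

Run:
```python
from h import *
camera("scene")
s=monitor.observe(); print(s["clock"],s["ee_pos"],s["tool_rot"],s["joint_positions"])
f,K,d,W=snap("wrist"); save(f,"wrist2.png"); np.savez("wrist2.npz",f=f,K=K,d=d,W=W)
for k,p in {"green":(.457,-.1,.059),"amber":(.58,-.098,.059),"red":(.556,-.318,.059),"sounder":(.465,-.215,.046)}.items(): print(k,proj(p,K,d,W).round(0))
```

```text
1.5833 [ 0.48685984 -0.23292717  0.23117198] [-3.32418985e-04  9.99996308e-01  2.69341473e-03  1.34988512e-04] [-5.27346312e-01  1.44481287e-01  1.83497797e+00  7.73793010e-04
  1.16223670e+00  1.03775572e+00]
green [[205. 207.]]
amber [[189.  98.]]
red [[393. 123.]]
sounder [[301. 198.]]
```

View pics/wrist2.png

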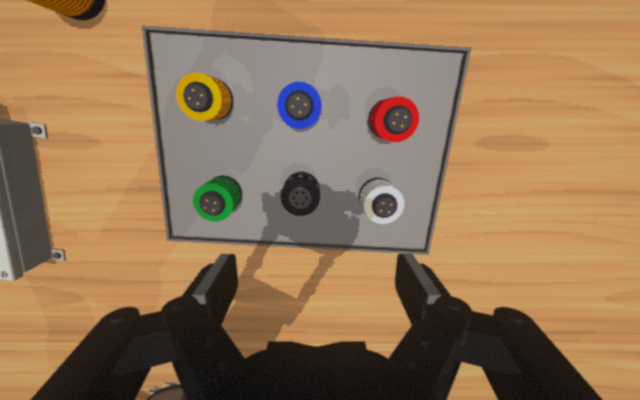

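The wrist view shows the spigots at amber (198,97), red (398,120) and green (211,203), with the sounder disc at (300,197). I'll measure the spigot and disc centres now.

```bash
cat > tops.py <<'E'
from h import *
def disc(f,px,thr=105,r=16):
    g=f.max(axis=2); x,y=map(int,px); m=np.zeros(g.shape,np.uint8)
    m[y-r:y+r+1,x-r:x+r+1]=(g[y-r:y+r+1,x-r:x+r+1]<thr)*255
    m=cv2.morphologyEx(m,cv2.MORPH_CLOSE,np.ones((5,5)))
    n,l,st,c=cv2.connectedComponentsWithStats(m); k=1+np.argmax(st[1:,4])
    cs,_=cv2.findContours((l==k).astype(np.uint8),cv2.RETR_EXTERNAL,cv2.CHAIN_APPROX_NONE)
    (cx,cy),(a,b),_=cv2.fitEllipse(cs[0]); return (cx,cy),(a,b),st[k].tolist()
E
python3 - <<'E'
from tops import *
v=np.load("wrist2.npz"); f,K,d,W=[v[k] for k in "fKdW"]
Ps={}
for k,p,z in [("amber",(198,97),.054),("blue",(299,104),.054),("red",(398,120),.054),("green",(211,203),.054),("white",(384,205),.054)]:
    c,ab,st=disc(f,p); P=onplane([c],K,d,W,z)[0]; Ps[k]=P; print(k,np.round(c,1),np.round(ab,1),st,P.round(4))
a=lambda i,j:np.linalg.norm(Ps[i]-Ps[j]).round(4)
print(a("amber","blue"),a("blue","red"),a("amber","green"),a("red","white"))
print("sounder mid green-white",(Ps["green"]+Ps["white"])/2, onplane([(300,197)],K,d,W,.046))
E
```

```text
amber [197.9  96.6] [26.3 30.6] [184, 82, 29, 30, 674] [ 0.5822 -0.1054  0.054 ]
blue [298.8 105. ] [26.6 28.4] [285, 91, 28, 29, 633] [ 0.5742 -0.2146  0.054 ]
red [397.1 119.3] [25.8 28.4] [384, 106, 28, 28, 614] [ 0.5598 -0.3234  0.054 ]
green [211.9 202.8] [23.5 26.2] [199, 191, 27, 25, 517] [ 0.4613 -0.1072  0.054 ]
white [384.  205.1] [22.4 24.5] [372, 194, 25, 24, 464] [ 0.4595 -0.317   0.054 ]
0.1094 0.1098 0.1209 0.1005
sounder mid green-white [ 0.46044058 -0.21208442  0.054     ] [[ 0.46689237 -0.21410108  0.046     ]]
```

Call:
carry_out:
  rows:
    - {"tx":-0.005,"ty":-0.0255,"tz":0.022,"wx":0,"wy":0,"wz":0,"gripper":0.085}
    - {"tx":-0.005,"ty":-0.0255,"tz":0.022,"wx":0,"wy":0,"wz":0,"gripper":0.085}
    - {"tx":-0.005,"ty":-0.0255,"tz":0.022,"wx":0,"wy":0,"wz":0,"gripper":0.085}
    - {"tx":-0.005,"ty":-0.0255,"tz":0.022,"wx":0,"wy":0,"wz":0,"gripper":0.085}
    - {"tx":-0.005,"ty":-0.0255,"tz":0.022,"wx":0,"wy":0,"wz":0,"gripper":0.085}
    - {"tx":0,"ty":0,"tz":0,"wx":0,"wy":0,"wz":0,"gripper":0.085}
    - {"tx":0,"ty":0,"tz":0,"wx":0,"wy":0,"wz":0,"gripper":0.085}
    - {"tx":0,"ty":0,"tz":0,"wx":0,"wy":0,"wz":0,"gripper":0.085}

```text
clock: 2.3
ee_pos: [0.461, -0.1099, 0.1219]
tool_rot: [0.001, 1.0, -0.001, 0.001]
contact_force: [-0.2, 0.3, 0.1]
width: 0.994
```

```bash
cat > near.py <<'E'
import sys
from tops import *
# usage: near.py x y tag [z]: measure disc near expected point from the wrist
x,y=map(float,sys.argv[1:3]); tag=sys.argv[3]; z=float(sys.argv[4]) if len(sys.argv)>4 else .054
s=monitor.observe(); f,K,d,W=snap("wrist"); save(f,tag+".png"); np.savez(tag+".npz",f=f,K=K,d=d,W=W)
e=proj((x,y,z),K,d,W)[0]; print("clock",round(s["clock"],2),"tcp",s["ee_pos"].round(4),"rot",s["tool_rot"].round(4),"expect px",e.round(0))
try:
    c,ab,st=disc(f,e,r=40); P=onplane([c],K,d,W,z)[0]
    print("px",np.round(c,1),np.round(ab,1),st,"P",P.round(4),"delta",(P-s["ee_pos"]).round(4))
except Exception as ex: print(ex)
E
python3 near.py .4613 -.1072 green1
```

```text
clock 2.3 tcp [ 0.461  -0.1099  0.1219] rot [ 6.e-04  1.e+00 -6.e-04  7.e-04] expect px [311. 215.]
px [310.2 215.6] [37.3 39.8] [290, 197, 41, 38, 1219] P [ 0.4606 -0.1063  0.054 ] delta [-0.0004  0.0037 -0.0679]
```

View pics/green1.png

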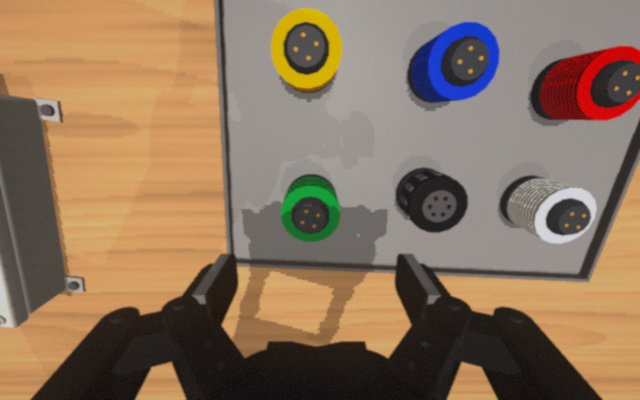

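The view agrees: the green spigot is at (310,216), between the fingers. I'll descend and grip.

Call:
carry_out:
  rows:
    - {"tx":0,"ty":-0.0037,"tz":0.036,"wx":0,"wy":0,"wz":0,"gripper":0.085}
    - {"tx":0,"ty":0,"tz":0.036,"wx":0,"wy":0,"wz":0,"gripper":0.085}
    - {"tx":0,"ty":0,"tz":0.036,"wx":0,"wy":0,"wz":0,"gripper":0.085}
    - {"tx":0,"ty":0,"tz":0,"wx":0,"wy":0,"wz":0,"gripper":0.085}
    - {"tx":0,"ty":0,"tz":0,"wx":0,"wy":0,"wz":0,"gripper":0.04}
    - {"tx":0,"ty":0,"tz":0,"wx":0,"wy":0,"wz":0,"gripper":0.04}
    - {"tx":0,"ty":0,"tz":0,"wx":0,"wy":0,"wz":0,"gripper":0.04}
    - {"tx":0,"ty":0,"tz":0,"wx":0,"wy":0,"wz":0,"gripper":0.04}

```text
clock: 3.02
ee_pos: [0.4638, -0.1061, 0.0167]
tool_rot: [0.001, 1.0, -0.0, 0.004]
contact_force: [0.3, -0.2, 4.0]
width: 0.575
```

Call:
carry_out:
  rows:
    - {"tx":0,"ty":0,"tz":0,"wx":0,"wy":0,"wz":0,"gripper":0.04}
    - {"tx":0,"ty":0,"tz":0,"wx":0,"wy":0,"wz":0,"gripper":0.04}
    - {"tx":0,"ty":0,"tz":0,"wx":0,"wy":0,"wz":0,"gripper":0.04}
    - {"tx":0,"ty":0,"tz":0,"wx":0,"wy":0,"wz":0,"gripper":0.04}

```text
clock: 3.35
ee_pos: [0.4639, -0.1061, 0.0167]
tool_rot: [0.001, 1.0, -0.0, 0.004]
contact_force: [-0.3, -0.9, 8.5]
width: 0.567
```

Call:
carry_out:
  rows:
    - {"tx":0,"ty":0,"tz":-0.02,"wx":0,"wy":0,"wz":0,"gripper":0.04}
    - {"tx":0,"ty":0,"tz":-0.035,"wx":0,"wy":0,"wz":0,"gripper":0.04}
    - {"tx":0,"ty":0,"tz":-0.04,"wx":0,"wy":0,"wz":0,"gripper":0.04}
    - {"tx":0,"ty":0,"tz":-0.04,"wx":0,"wy":0,"wz":0,"gripper":0.04}
    - {"tx":0.005,"ty":-0.03,"tz":-0.02,"wx":0,"wy":0,"wz":0,"gripper":0.04}
    - {"tx":0.005,"ty":-0.036,"tz":-0.01,"wx":0,"wy":0,"wz":0,"gripper":0.04}
    - {"tx":0.005,"ty":-0.036,"tz":0,"wx":0,"wy":0,"wz":0,"gripper":0.04}
    - {"tx":0.005,"ty":-0.036,"tz":0,"wx":0,"wy":0,"wz":0,"gripper":0.04}

```text
clock: 4.02
ee_pos: [0.4819, 0.0345, 0.1818]
tool_rot: [0.0, 1.0, -0.001, 0.003]
contact_force: [1.2, -1.2, -0.6]
width: 0.567
```

Call:
carry_out:
  rows:
    - {"tx":0.005,"ty":-0.036,"tz":0,"wx":0,"wy":0,"wz":0,"gripper":0.04}
    - {"tx":0.005,"ty":-0.036,"tz":0,"wx":0,"wy":0,"wz":0,"gripper":0.04}
    - {"tx":0,"ty":0,"tz":0,"wx":0,"wy":0,"wz":0,"gripper":0.04}
    - {"tx":0,"ty":0,"tz":0,"wx":0,"wy":0,"wz":0,"gripper":0.04}

```text
clock: 4.35
ee_pos: [0.4907, 0.1072, 0.1798]
tool_rot: [-0.0, 1.0, 0.002, 0.001]
contact_force: [-0.5, 0.1, -0.8]
width: 0.57
```

```bash
python3 near.py .506 .211 base1 .089
```

```text
clock 4.35 tcp [0.4907 0.1072 0.1798] rot [-1.0e-04  1.0e+00  2.1e-03  1.3e-03] expect px [196. 189.]
px [201.9 182. ] [65.1 70.2] [167, 149, 70, 66, 3682] P [0.5125 0.2052 0.089 ] delta [ 0.0218  0.098  -0.0908]
```

View pics/base1.png

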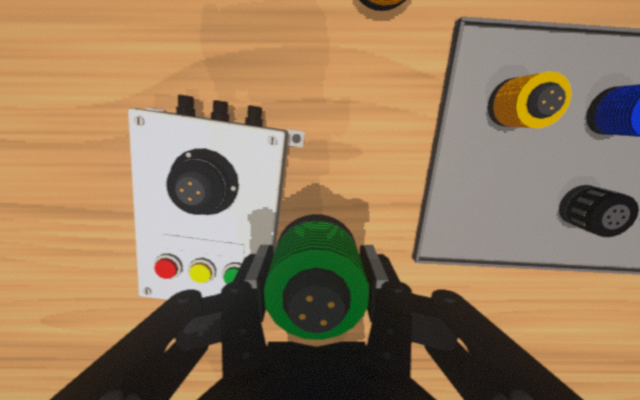

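The green module is held between the pads with its spigot at (317,305). The base is at (202,182), with its tip pins at (191,188). I'll measure the base axis and the in-hand offset from the pins.

```bash
cat > pins.py <<'E'
from tops import *
def pins(f,px,r=22):
    x,y=map(int,px); h=cv2.cvtColor(f,cv2.COLOR_RGB2HSV)[y-r:y+r+1,x-r:x+r+1].astype(int)
    F=f[y-r:y+r+1,x-r:x+r+1].astype(int)
    m=((F[...,0]-F[...,2]>30)&(F[...,0]-F[...,1]>10)&(F[...,0]>90)).astype(np.uint8)
    n,l,st,c=cv2.connectedComponentsWithStats(m); k=[i for i in range(1,n) if st[i,4]>=3]
    return c[k]+[x-r,y-r],st[k,4]
E
python3 - <<'E'
from pins import *
v=np.load("base1.npz"); f,K,d,W=[v[k] for k in "fKdW"]; tcp=np.array([.4907,.1072,.1798])
for p,z,r in (((191,188),.094,18),((317,310),.1671+.055,34)):
    c,a=pins(f,p,r); P=onplane(c,K,d,W,z); print(c.round(1).tolist(),a,P.round(4).tolist(),"mean",P.mean(0).round(4),"rel tcp",(P.mean(0)-tcp).round(4))
for z in (.060,.063,.066): print(onplane([(201.9,182)],K,d,W,z))
c,ab,st=disc(f,(317,303),r=45); print(c,ab,onplane([c],K,d,W,.1671+.050))
c,ab,st=disc(f,(211,203)) if 0 else (0,0,0)
# check pins on amber in tray
c,a=pins(f,(547,97),18); print(c.round(1).tolist(),onplane(c,K,d,W,.059).mean(0).round(4))
E
```

```text
[[189.6, 183.1], [181.1, 189.6], [197.9, 192.4], [189.4, 198.6]] [17 17 17 15] [[0.5127, 0.2136, 0.094], [0.507, 0.2216, 0.094], [0.5045, 0.2076, 0.094], [0.499, 0.2157, 0.094]] mean [0.5058 0.2146 0.094 ] rel tcp [ 0.0151  0.1074 -0.0858]
[[309.0, 298.2], [330.6, 304.6], [301.8, 316.3], [323.1, 322.2], [317.5, 338.8]] [ 27  27  26  26 433] [[0.4937, 0.1092, 0.2221], [0.4905, 0.0999, 0.2221], [0.4843, 0.1124, 0.2221], [0.4812, 0.103, 0.2221], [0.4721, 0.1054, 0.2221]] mean [0.4844 0.106  0.2221] rel tcp [-0.0063 -0.0012  0.0423]
[[0.50553192 0.21745936 0.06      ]]
[[0.50625492 0.21618871 0.063     ]]
[[0.50697791 0.21491806 0.066     ]]
(316.97247314453125, 301.5665588378906) (104.40986633300781, 104.52845764160156) [[0.48819699 0.10570806 0.2171    ]]
[[550.5, 90.9], [551.8, 91.6], [559.7, 97.8], [543.5, 101.5], [551.1, 107.6], [529.7, 114.3]] [ 0.5812 -0.1009  0.059 ]
```

Call:
carry_out:
  rows:
    - {"tx":0.0061,"ty":-0.0362,"tz":0,"wx":0,"wy":0,"wz":0,"gripper":0.04}
    - {"tx":0.0061,"ty":-0.0362,"tz":0,"wx":0,"wy":0,"wz":0,"gripper":0.04}
    - {"tx":0.0062,"ty":-0.0361,"tz":0,"wx":0,"wy":0,"wz":0,"gripper":0.04}
    - {"tx":0,"ty":0,"tz":0.03,"wx":0,"wy":0,"wz":0,"gripper":0.04}
    - {"tx":0,"ty":0,"tz":0.03,"wx":0,"wy":0,"wz":0,"gripper":0.04}
    - {"tx":0,"ty":0,"tz":0,"wx":0,"wy":0,"wz":0,"gripper":0.04}
    - {"tx":0,"ty":0,"tz":0,"wx":0,"wy":0,"wz":0,"gripper":0.04}
    - {"tx":0,"ty":0,"tz":0,"wx":0,"wy":0,"wz":0,"gripper":0.04}

```text
clock: 5.07
ee_pos: [0.5096, 0.2127, 0.1195]
tool_rot: [-0.0, 1.0, -0.001, 0.001]
contact_force: [1.4, -0.6, -0.9]
width: 0.572
```

Run:
```python
from h import *
s=monitor.observe(); print(s["ee_pos"],s["contact_force"])
ims=[]
for n in ("scene","side"):
    f,K,d,W=snap(n); p=proj((.506,.2146,.1),K,d,W)[0].astype(int); print(p)
    ims.append(cv2.resize(f[p[1]-50:p[1]+50,p[0]-50:p[0]+50],None,fx=4,fy=4,interpolation=cv2.INTER_CUBIC))
save(np.hstack(ims),"pre1.png")
```

```text
[0.50963575 0.21274281 0.11947871] [ 1.37367524 -0.61226913 -0.85394862]
[396 212]
[295 264]
```

View pics/pre1.png

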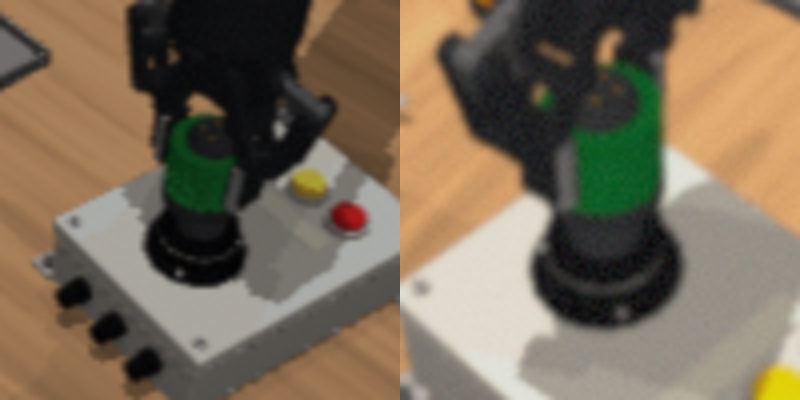

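The green module is upright over the base and centred in both views (about (205,210) and (610,210) in the crop). I'll lower it.

Call:
carry_out:
  rows:
    - {"tx":0,"ty":0,"tz":0.007,"wx":0,"wy":0,"wz":0,"gripper":0.04}
    - {"tx":0,"ty":0,"tz":0.005,"wx":0,"wy":0,"wz":0,"gripper":0.04}
    - {"tx":0,"ty":0,"tz":0.004,"wx":0,"wy":0,"wz":0,"gripper":0.04}
    - {"tx":0,"ty":0,"tz":0.003,"wx":0,"wy":0,"wz":0,"gripper":0.04}
    - {"tx":0,"ty":0,"tz":0.002,"wx":0,"wy":0,"wz":0,"gripper":0.04}
    - {"tx":0,"ty":0,"tz":0.001,"wx":0,"wy":0,"wz":0,"gripper":0.04}
    - {"tx":0,"ty":0,"tz":0,"wx":0,"wy":0,"wz":0,"gripper":0.04}
    - {"tx":0,"ty":0,"tz":0,"wx":0,"wy":0,"wz":0,"gripper":0.04}

```text
clock: 5.83
ee_pos: [0.5085, 0.2138, 0.0978]
tool_rot: [0.0, 1.0, 0.0, -0.001]
contact_force: [-3.6, -1.5, 9.2]
width: 0.57
```

The module is at home height with a 9 N push. I'll press 1 mm more, release and rise.

Call:
carry_out:
  rows:
    - {"tx":0,"ty":0,"tz":0.001,"wx":0,"wy":0,"wz":0,"gripper":0.04}
    - {"tx":0,"ty":0,"tz":0,"wx":0,"wy":0,"wz":0,"gripper":0.04}

```text
clock: 6.0
ee_pos: [0.5085, 0.2138, 0.0977]
tool_rot: [0.0, 1.0, 0.0, -0.001]
contact_force: [-6.1, -2.5, 14.1]
width: 0.571
```

Call:
carry_out:
  rows:
    - {"tx":0,"ty":0,"tz":0,"wx":0,"wy":0,"wz":0,"gripper":0.085}
    - {"tx":0,"ty":0,"tz":0,"wx":0,"wy":0,"wz":0,"gripper":0.085}
    - {"tx":0,"ty":0,"tz":0,"wx":0,"wy":0,"wz":0,"gripper":0.085}
    - {"tx":0,"ty":0,"tz":0,"wx":0,"wy":0,"wz":0,"gripper":0.085}
    - {"tx":0,"ty":0,"tz":0,"wx":0,"wy":0,"wz":0,"gripper":0.085}

```text
clock: 6.42
ee_pos: [0.5086, 0.2137, 0.0948]
tool_rot: [0.0, 1.0, -0.0, -0.0]
contact_force: [-0.1, 0.3, -0.1]
width: 0.995
```

Call:
carry_out:
  rows:
    - {"tx":0,"ty":0,"tz":-0.03,"wx":0,"wy":0,"wz":0,"gripper":0.085}
    - {"tx":0,"ty":0,"tz":-0.04,"wx":0,"wy":0,"wz":0,"gripper":0.085}
    - {"tx":0,"ty":0,"tz":-0.04,"wx":0,"wy":0,"wz":0,"gripper":0.085}
    - {"tx":0,"ty":0.02,"tz":-0.02,"wx":0,"wy":0,"wz":0,"gripper":0.085}
    - {"tx":0,"ty":0.03,"tz":0,"wx":0,"wy":0,"wz":0,"gripper":0.085}
    - {"tx":0,"ty":0,"tz":0,"wx":0,"wy":0,"wz":0,"gripper":0.085}
    - {"tx":0,"ty":0,"tz":0,"wx":0,"wy":0,"wz":0,"gripper":0.085}

```text
clock: 7.0
ee_pos: [0.5088, 0.1629, 0.2255]
tool_rot: [-0.0, 1.0, -0.001, 0.0]
contact_force: [1.0, 0.3, -0.7]
width: 1.0
```

```bash
cat > tower.py <<'E'
import sys
from pins import *
z=float(sys.argv[1]); tag=sys.argv[2]   # z of spigot tip
s=monitor.observe(); f,K,d,W=snap("wrist"); save(f,tag+".png"); np.savez(tag+".npz",f=f,K=K,d=d,W=W)
e=proj((.506,.2146,z),K,d,W)[0]; r=int(.013*K[0,0]/(W[2,3]-z)) 
c,a=pins(f,e,r); P=onplane(c,K,d,W,z); print("clock",round(s["clock"],2),"tcp",s["ee_pos"].round(4),"exp",e.round(0),r)
print(c.round(0).tolist(),a,"mean",P.mean(0).round(4),"diag",[round(float(np.linalg.norm(P[i]-P[j])),4) for i in range(len(P)) for j in range(i)])
E
python3 tower.py .140 tower1
```

```text
clock 7.0 tcp [0.5088 0.1629 0.2255] exp [256. 211.] 15
[[254.0, 205.0], [265.0, 208.0], [251.0, 215.0], [262.0, 219.0]] [16 16 15  5] mean [0.5053 0.2129 0.14  ] diag [0.01, 0.0099, 0.0144, 0.0138, 0.01, 0.0099]
```

Green is seated: the pin spacing fits a tip height of 140 mm, and the axis is at (0.505, 0.213). Amber is next.

Call:
carry_out:
  rows:
    - {"tx":0.0104,"ty":0.0382,"tz":0.0,"wx":0,"wy":0,"wz":0,"gripper":0.085}
    - {"tx":0.0104,"ty":0.0382,"tz":0.0,"wx":0,"wy":0,"wz":0,"gripper":0.085}
    - {"tx":0.0104,"ty":0.0382,"tz":0.012,"wx":0,"wy":0,"wz":0,"gripper":0.085}
    - {"tx":0.0104,"ty":0.0382,"tz":0.012,"wx":0,"wy":0,"wz":0,"gripper":0.085}
    - {"tx":0.0104,"ty":0.0382,"tz":0.012,"wx":0,"wy":0,"wz":0,"gripper":0.085}
    - {"tx":0.0104,"ty":0.0382,"tz":0.012,"wx":0,"wy":0,"wz":0,"gripper":0.085}
    - {"tx":0.0104,"ty":0.0382,"tz":0.012,"wx":0,"wy":0,"wz":0,"gripper":0.085}
    - {"tx":0,"ty":0,"tz":0.02,"wx":0,"wy":0,"wz":0,"gripper":0.085}

```text
clock: 7.72
ee_pos: [0.5851, -0.1099, 0.1456]
tool_rot: [0.002, 1.0, -0.002, 0.003]
contact_force: [0.3, 0.4, 0.6]
width: 0.991
```

Call:
carry_out:
  rows:
    - {"tx":0,"ty":0,"tz":0.022,"wx":0,"wy":0,"wz":0,"gripper":0.085}
    - {"tx":0,"ty":0,"tz":0,"wx":0,"wy":0,"wz":0,"gripper":0.085}
    - {"tx":0,"ty":0,"tz":0,"wx":0,"wy":0,"wz":0,"gripper":0.085}

```text
clock: 7.97
ee_pos: [0.5796, -0.1024, 0.1206]
tool_rot: [-0.001, 1.0, 0.0, -0.003]
contact_force: [-0.4, 0.2, 0.8]
width: 0.998
```

```bash
python3 near.py .5822 -.1054 amber1
```

```text
clock 7.97 tcp [ 0.5796 -0.1024  0.1206] rot [-9.0e-04  1.0e+00  1.0e-04 -2.9e-03] expect px [319. 212.]
px [317.  210.9] [35.6 36.6] [299, 193, 37, 37, 1074] P [ 0.5833 -0.1041  0.054 ] delta [ 0.0037 -0.0017 -0.0666]
```

Call:
carry_out:
  rows:
    - {"tx":0.0015,"ty":0.001,"tz":0.036,"wx":0,"wy":0,"wz":0,"gripper":0.085}
    - {"tx":0,"ty":0,"tz":0.036,"wx":0,"wy":0,"wz":0,"gripper":0.085}
    - {"tx":0,"ty":0,"tz":0.034,"wx":0,"wy":0,"wz":0,"gripper":0.085}
    - {"tx":0,"ty":0,"tz":0,"wx":0,"wy":0,"wz":0,"gripper":0.085}
    - {"tx":0,"ty":0,"tz":0,"wx":0,"wy":0,"wz":0,"gripper":0.085}
    - {"tx":0,"ty":0,"tz":0,"wx":0,"wy":0,"wz":0,"gripper":0.04}
    - {"tx":0,"ty":0,"tz":0,"wx":0,"wy":0,"wz":0,"gripper":0.04}
    - {"tx":0,"ty":0,"tz":0,"wx":0,"wy":0,"wz":0,"gripper":0.04}

```text
clock: 8.68
ee_pos: [0.5858, -0.105, 0.0206]
tool_rot: [0.001, 1.0, 0.0, 0.003]
contact_force: [0.8, 1.0, 0.2]
width: 0.597
```

Call:
carry_out:
  rows:
    - {"tx":0,"ty":0,"tz":0,"wx":0,"wy":0,"wz":0,"gripper":0.04}
    - {"tx":0,"ty":0,"tz":0,"wx":0,"wy":0,"wz":0,"gripper":0.04}
    - {"tx":0,"ty":0,"tz":0,"wx":0,"wy":0,"wz":0,"gripper":0.04}
    - {"tx":0,"ty":0,"tz":0,"wx":0,"wy":0,"wz":0,"gripper":0.04}

```text
clock: 9.02
ee_pos: [0.5862, -0.1052, 0.0209]
tool_rot: [0.001, 1.0, -0.0, 0.003]
contact_force: [-0.4, 1.5, 4.9]
width: 0.567
```

Call:
carry_out:
  rows:
    - {"tx":0,"ty":0,"tz":-0.02,"wx":0,"wy":0,"wz":0,"gripper":0.04}
    - {"tx":0,"ty":0,"tz":-0.035,"wx":0,"wy":0,"wz":0,"gripper":0.04}
    - {"tx":0,"ty":0,"tz":-0.04,"wx":0,"wy":0,"wz":0,"gripper":0.04}
    - {"tx":0,"ty":0,"tz":-0.04,"wx":0,"wy":0,"wz":0,"gripper":0.04}
    - {"tx":-0.01,"ty":-0.02,"tz":-0.03,"wx":0,"wy":0,"wz":0,"gripper":0.04}
    - {"tx":-0.0155,"ty":-0.035,"tz":-0.015,"wx":0,"wy":0,"wz":0,"gripper":0.04}
    - {"tx":-0.0155,"ty":-0.035,"tz":-0.015,"wx":0,"wy":0,"wz":0,"gripper":0.04}
    - {"tx":-0.0155,"ty":-0.035,"tz":-0.014,"wx":0,"wy":0,"wz":0,"gripper":0.04}

```text
clock: 9.68
ee_pos: [0.5265, 0.0212, 0.2293]
tool_rot: [-0.0, 1.0, -0.001, 0.002]
contact_force: [0.2, 0.9, -1.5]
width: 0.565
```

Call:
carry_out:
  rows:
    - {"tx":-0.0155,"ty":-0.036,"tz":0,"wx":0,"wy":0,"wz":0,"gripper":0.04}
    - {"tx":-0.0155,"ty":-0.036,"tz":0,"wx":0,"wy":0,"wz":0,"gripper":0.04}
    - {"tx":0,"ty":-0.015,"tz":0,"wx":0,"wy":0,"wz":0,"gripper":0.04}
    - {"tx":0,"ty":0,"tz":0,"wx":0,"wy":0,"wz":0,"gripper":0.04}
    - {"tx":0,"ty":0,"tz":0,"wx":0,"wy":0,"wz":0,"gripper":0.04}
    - {"tx":0,"ty":0,"tz":0,"wx":0,"wy":0,"wz":0,"gripper":0.04}

```text
clock: 10.18
ee_pos: [0.496, 0.1068, 0.2271]
tool_rot: [0.0, 1.0, -0.0, 0.001]
contact_force: [-0.4, -0.0, -1.3]
width: 0.569
```

```bash
cat > both.py <<'E'
import sys
from pins import *
# both.py ztip_tower off tag hand_h : tower pins, held module pins (z = tcp - off + hand_h)
z=float(sys.argv[1]); off=float(sys.argv[2]); tag=sys.argv[3]
s=monitor.observe(); t=s["ee_pos"]; f,K,d,W=snap("wrist"); save(f,tag+".png"); np.savez(tag+".npz",f=f,K=K,d=d,W=W)
print("clock",round(s["clock"],2),"tcp",t.round(4),"rot",s["tool_rot"].round(4))
def m(e,z,rr):
    r=int(rr*K[0,0]/(W[2,3]-z)); e=proj(e,K,d,W)[0]; c,a=pins(f,e,r); P=onplane(c,K,d,W,z)
    print("exp",e.round(0),r,c.round(0).tolist(),a,"mean",P.mean(0).round(4),"dist",[round(float(np.linalg.norm(P[i]-P[j])),4) for i in range(len(P)) for j in range(i)]); return P.mean(0)
A=m((.5055,.2135,z),z,.011); h=t[2]-off+.055; B=m((t[0]-.0033,t[1],h),h,.011); print("tower-held",(A-B).round(4),"held rel tcp",(B-t).round(4))
E
python3 both.py .140 .0169 amber2
```

```text
clock 10.18 tcp [0.496  0.1068 0.2271] rot [ 3.e-04  1.e+00 -1.e-04  8.e-04]
exp [192. 197.] 13 [[188.0, 191.0], [200.0, 194.0], [186.0, 201.0], [197.0, 204.0]] [17 14 19 14] mean [0.5052 0.2127 0.14  ] dist [0.0099, 0.0097, 0.0137, 0.0141, 0.0098, 0.0098]
exp [314. 304.] 29 [[286.0, 279.0], [312.0, 292.0], [331.0, 302.0], [310.0, 325.0], [301.0, 308.0], [320.0, 317.0]] [ 42  26  25 798  23  24] mean [0.4928 0.1084 0.2652] dist [0.0134, 0.0232, 0.0098, 0.0267, 0.0181, 0.0162, 0.0164, 0.0099, 0.014, 0.0104, 0.025, 0.0139, 0.0099, 0.0064, 0.0098]
tower-held [ 0.0124  0.1043 -0.1252] held rel tcp [-0.0032  0.0017  0.0381]
```

Call:
carry_out:
  rows:
    - {"tx":0.0043,"ty":-0.0356,"tz":0,"wx":0,"wy":0,"wz":0,"gripper":0.04}
    - {"tx":0.0043,"ty":-0.0356,"tz":0,"wx":0,"wy":0,"wz":0,"gripper":0.04}
    - {"tx":0.0042,"ty":-0.0355,"tz":0,"wx":0,"wy":0,"wz":0,"gripper":0.04}
    - {"tx":0,"ty":0,"tz":0.03,"wx":0,"wy":0,"wz":0,"gripper":0.04}
    - {"tx":0,"ty":0,"tz":0.025,"wx":0,"wy":0,"wz":0,"gripper":0.04}
    - {"tx":0,"ty":0,"tz":0,"wx":0,"wy":0,"wz":0,"gripper":0.04}
    - {"tx":0,"ty":0,"tz":0,"wx":0,"wy":0,"wz":0,"gripper":0.04}
    - {"tx":0,"ty":0,"tz":0,"wx":0,"wy":0,"wz":0,"gripper":0.04}

```text
clock: 10.9
ee_pos: [0.5095, 0.2133, 0.1721]
tool_rot: [-0.0, 1.0, -0.001, 0.001]
contact_force: [-0.3, 0.5, -0.1]
width: 0.568
```

Call:
carry_out:
  rows:
    - {"tx":0,"ty":0,"tz":0.007,"wx":0,"wy":0,"wz":0,"gripper":0.04}
    - {"tx":0,"ty":0,"tz":0.006,"wx":0,"wy":0,"wz":0,"gripper":0.04}
    - {"tx":0,"ty":0,"tz":0.005,"wx":0,"wy":0,"wz":0,"gripper":0.04}
    - {"tx":0,"ty":0,"tz":0.003,"wx":0,"wy":0,"wz":0,"gripper":0.04}
    - {"tx":0,"ty":0,"tz":0.002,"wx":0,"wy":0,"wz":0,"gripper":0.04}
    - {"tx":0,"ty":0,"tz":0.001,"wx":0,"wy":0,"wz":0,"gripper":0.04}
    - {"tx":0,"ty":0,"tz":0,"wx":0,"wy":0,"wz":0,"gripper":0.04}
    - {"tx":0,"ty":0,"tz":0,"wx":0,"wy":0,"wz":0,"gripper":0.04}

```text
clock: 11.57
ee_pos: [0.5085, 0.214, 0.148]
tool_rot: [0.0, 1.0, 0.0, 0.0]
contact_force: [-1.5, -0.5, 4.0]
width: 0.568
```

Call:
carry_out:
  rows:
    - {"tx":0,"ty":0,"tz":0.0015,"wx":0,"wy":0,"wz":0,"gripper":0.04}
    - {"tx":0,"ty":0,"tz":0,"wx":0,"wy":0,"wz":0,"gripper":0.04}
    - {"tx":0,"ty":0,"tz":0,"wx":0,"wy":0,"wz":0,"gripper":0.04}

```text
clock: 11.82
ee_pos: [0.5087, 0.214, 0.1479]
tool_rot: [0.0, 1.0, 0.0, 0.0]
contact_force: [-4.2, -2.4, 11.3]
width: 0.567
```

Call:
carry_out:
  rows:
    - {"tx":0,"ty":0,"tz":0,"wx":0,"wy":0,"wz":0,"gripper":0.085}
    - {"tx":0,"ty":0,"tz":0,"wx":0,"wy":0,"wz":0,"gripper":0.085}
    - {"tx":0,"ty":0,"tz":0,"wx":0,"wy":0,"wz":0,"gripper":0.085}
    - {"tx":0,"ty":0,"tz":0,"wx":0,"wy":0,"wz":0,"gripper":0.085}
    - {"tx":0,"ty":0,"tz":0,"wx":0,"wy":0,"wz":0,"gripper":0.085}

```text
clock: 12.23
ee_pos: [0.5082, 0.2141, 0.1453]
tool_rot: [0.0, 1.0, -0.0, -0.0]
contact_force: [0.3, -0.7, -0.1]
width: 0.996
```

Call:
carry_out:
  rows:
    - {"tx":0,"ty":0,"tz":-0.03,"wx":0,"wy":0,"wz":0,"gripper":0.085}
    - {"tx":0,"ty":0,"tz":-0.04,"wx":0,"wy":0,"wz":0,"gripper":0.085}
    - {"tx":0,"ty":0,"tz":-0.04,"wx":0,"wy":0,"wz":0,"gripper":0.085}
    - {"tx":0,"ty":0.02,"tz":-0.02,"wx":0,"wy":0,"wz":0,"gripper":0.085}
    - {"tx":0,"ty":0.03,"tz":0,"wx":0,"wy":0,"wz":0,"gripper":0.085}
    - {"tx":0,"ty":0,"tz":0,"wx":0,"wy":0,"wz":0,"gripper":0.085}
    - {"tx":0,"ty":0,"tz":0,"wx":0,"wy":0,"wz":0,"gripper":0.085}

```text
clock: 12.82
ee_pos: [0.5085, 0.1632, 0.276]
tool_rot: [-0.0, 1.0, -0.001, 0.0]
contact_force: [0.5, 0.4, 0.7]
width: 0.994
```

```bash
python3 tower.py .186 tower2
python3 - <<'E'
from h import *
ims=[]
for n in ("scene","side"):
    f,K,d,W=snap(n); p=proj((.506,.2146,.13),K,d,W)[0].astype(int)
    ims.append(cv2.resize(f[p[1]-50:p[1]+50,p[0]-50:p[0]+50],None,fx=4,fy=4,interpolation=cv2.INTER_CUBIC))
save(np.hstack(ims),"post2.png")
E
```

```text
clock 12.82 tcp [0.5085 0.1632 0.276 ] exp [257. 209.] 15
[[249.0, 214.0], [271.0, 194.0], [257.0, 203.0], [266.0, 208.0], [252.0, 212.0], [262.0, 217.0]] [224   4  15  12  14   6] mean [0.5071 0.2127 0.186 ] diag [0.0275, 0.0128, 0.0154, 0.0167, 0.0136, 0.0099, 0.0029, 0.0246, 0.01, 0.0141, 0.0113, 0.0235, 0.0141, 0.0099, 0.01]
```

View pics/post2.png

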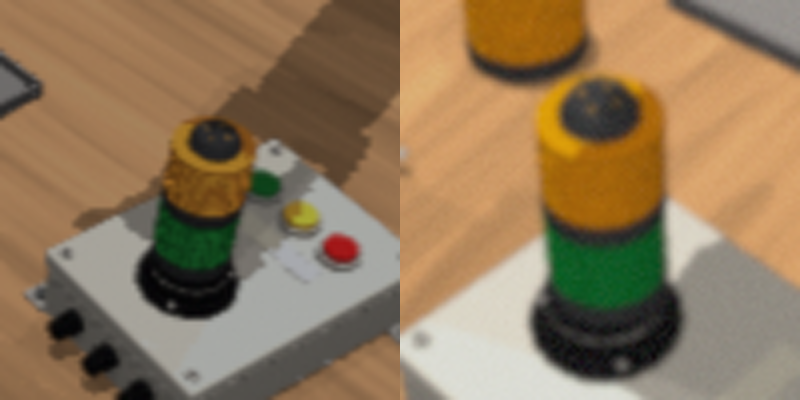

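Both views show green and amber seated and upright with no gap. Red is next.

Call:
carry_out:
  rows:
    - {"tx":0.0039,"ty":0.0375,"tz":0.01,"wx":0,"wy":0,"wz":0,"gripper":0.085}
    - {"tx":0.0039,"ty":0.0375,"tz":0.01,"wx":0,"wy":0,"wz":0,"gripper":0.085}
    - {"tx":0.0039,"ty":0.0375,"tz":0.01,"wx":0,"wy":0,"wz":0,"gripper":0.085}
    - {"tx":0.0039,"ty":0.0375,"tz":0.01,"wx":0,"wy":0,"wz":0,"gripper":0.085}
    - {"tx":0.0039,"ty":0.0375,"tz":0.01,"wx":0,"wy":0,"wz":0,"gripper":0.085}
    - {"tx":0.0039,"ty":0.0375,"tz":0.01,"wx":0,"wy":0,"wz":0,"gripper":0.085}
    - {"tx":0.0039,"ty":0.0375,"tz":0.01,"wx":0,"wy":0,"wz":0,"gripper":0.085}
    - {"tx":0.0039,"ty":0.0375,"tz":0.01,"wx":0,"wy":0,"wz":0,"gripper":0.085}

```text
clock: 13.63
ee_pos: [0.5394, -0.1367, 0.1944]
tool_rot: [-0.0, 1.0, 0.0, -0.001]
contact_force: [0.7, 1.0, -0.6]
width: 0.995
```

Call:
carry_out:
  rows:
    - {"tx":0.0039,"ty":0.0375,"tz":0.01,"wx":0,"wy":0,"wz":0,"gripper":0.085}
    - {"tx":0.0039,"ty":0.0375,"tz":0.01,"wx":0,"wy":0,"wz":0,"gripper":0.085}
    - {"tx":0.0039,"ty":0.0375,"tz":0.01,"wx":0,"wy":0,"wz":0,"gripper":0.085}
    - {"tx":0.0039,"ty":0.0375,"tz":0.01,"wx":0,"wy":0,"wz":0,"gripper":0.085}
    - {"tx":0.0039,"ty":0.0365,"tz":0.015,"wx":0,"wy":0,"wz":0,"gripper":0.085}
    - {"tx":0,"ty":0,"tz":0.02,"wx":0,"wy":0,"wz":0,"gripper":0.085}
    - {"tx":0,"ty":0,"tz":0,"wx":0,"wy":0,"wz":0,"gripper":0.085}
    - {"tx":0,"ty":0,"tz":0,"wx":0,"wy":0,"wz":0,"gripper":0.085}

```text
clock: 14.3
ee_pos: [0.5575, -0.3206, 0.1179]
tool_rot: [-0.002, 1.0, -0.0, -0.002]
contact_force: [-0.7, 0.5, -0.3]
width: 0.994
```

```bash
python3 near.py .5598 -.3234 red1
```

```text
clock 14.3 tcp [ 0.5575 -0.3206  0.1179] rot [-2.0e-03  1.0e+00 -1.0e-04 -2.5e-03] expect px [319. 214.]
px [319.5 212.9] [36.2 37.6] [301, 195, 38, 37, 1121] P [ 0.5605 -0.3242  0.054 ] delta [ 0.003  -0.0036 -0.0639]
```

Call:
carry_out:
  rows:
    - {"tx":0.001,"ty":0,"tz":0.034,"wx":0,"wy":0,"wz":0,"gripper":0.085}
    - {"tx":0,"ty":0,"tz":0.034,"wx":0,"wy":0,"wz":0,"gripper":0.085}
    - {"tx":0,"ty":0,"tz":0.034,"wx":0,"wy":0,"wz":0,"gripper":0.085}
    - {"tx":0,"ty":0,"tz":0,"wx":0,"wy":0,"wz":0,"gripper":0.085}
    - {"tx":0,"ty":0,"tz":0,"wx":0,"wy":0,"wz":0,"gripper":0.085}
    - {"tx":0,"ty":0,"tz":0,"wx":0,"wy":0,"wz":0,"gripper":0.04}
    - {"tx":0,"ty":0,"tz":0,"wx":0,"wy":0,"wz":0,"gripper":0.04}
    - {"tx":0,"ty":0,"tz":0,"wx":0,"wy":0,"wz":0,"gripper":0.04}

```text
clock: 15.02
ee_pos: [0.5624, -0.3236, 0.0223]
tool_rot: [0.002, 1.0, 0.0, 0.002]
contact_force: [0.0, 0.7, 0.2]
width: 0.601
```

Call:
carry_out:
  rows:
    - {"tx":0,"ty":0,"tz":0,"wx":0,"wy":0,"wz":0,"gripper":0.04}
    - {"tx":0,"ty":0,"tz":0,"wx":0,"wy":0,"wz":0,"gripper":0.04}
    - {"tx":0,"ty":0,"tz":0,"wx":0,"wy":0,"wz":0,"gripper":0.04}
    - {"tx":0,"ty":0,"tz":0,"wx":0,"wy":0,"wz":0,"gripper":0.04}

```text
clock: 15.35
ee_pos: [0.5627, -0.3239, 0.0226]
tool_rot: [0.002, 1.0, -0.0, 0.003]
contact_force: [0.5, 0.9, 7.3]
width: 0.569
```

Call:
carry_out:
  rows:
    - {"tx":0,"ty":0,"tz":-0.02,"wx":0,"wy":0,"wz":0,"gripper":0.04}
    - {"tx":0,"ty":0,"tz":-0.035,"wx":0,"wy":0,"wz":0,"gripper":0.04}
    - {"tx":0,"ty":0,"tz":-0.04,"wx":0,"wy":0,"wz":0,"gripper":0.04}
    - {"tx":0,"ty":0,"tz":-0.04,"wx":0,"wy":0,"wz":0,"gripper":0.04}
    - {"tx":-0.0056,"ty":-0.03,"tz":-0.02,"wx":0,"wy":0,"wz":0,"gripper":0.04}
    - {"tx":-0.0056,"ty":-0.036,"tz":-0.014,"wx":0,"wy":0,"wz":0,"gripper":0.04}
    - {"tx":-0.0056,"ty":-0.036,"tz":-0.014,"wx":0,"wy":0,"wz":0,"gripper":0.04}
    - {"tx":-0.0056,"ty":-0.036,"tz":-0.014,"wx":0,"wy":0,"wz":0,"gripper":0.04}

```text
clock: 16.02
ee_pos: [0.5374, -0.1835, 0.218]
tool_rot: [0.0, 1.0, -0.001, 0.001]
contact_force: [0.9, 0.1, -0.2]
width: 0.57
```

Call:
carry_out:
  rows:
    - {"tx":-0.0056,"ty":-0.036,"tz":-0.014,"wx":0,"wy":0,"wz":0,"gripper":0.04}
    - {"tx":-0.0056,"ty":-0.036,"tz":-0.014,"wx":0,"wy":0,"wz":0,"gripper":0.04}
    - {"tx":-0.0056,"ty":-0.036,"tz":-0.014,"wx":0,"wy":0,"wz":0,"gripper":0.04}
    - {"tx":-0.0056,"ty":-0.036,"tz":-0.014,"wx":0,"wy":0,"wz":0,"gripper":0.04}
    - {"tx":-0.0056,"ty":-0.036,"tz":0,"wx":0,"wy":0,"wz":0,"gripper":0.04}
    - {"tx":-0.0056,"ty":-0.036,"tz":0,"wx":0,"wy":0,"wz":0,"gripper":0.04}
    - {"tx":-0.0056,"ty":-0.036,"tz":0,"wx":0,"wy":0,"wz":0,"gripper":0.04}
    - {"tx":-0.0056,"ty":-0.036,"tz":0,"wx":0,"wy":0,"wz":0,"gripper":0.04}

```text
clock: 16.68
ee_pos: [0.4924, 0.1052, 0.2733]
tool_rot: [-0.0, 1.0, -0.0, 0.001]
contact_force: [0.3, 0.3, -0.9]
width: 0.566
```

Call:
carry_out:
  rows:
    - {"tx":0,"ty":-0.006,"tz":0,"wx":0,"wy":0,"wz":0,"gripper":0.04}
    - {"tx":0,"ty":0,"tz":0,"wx":0,"wy":0,"wz":0,"gripper":0.04}
    - {"tx":0,"ty":0,"tz":0,"wx":0,"wy":0,"wz":0,"gripper":0.04}
    - {"tx":0,"ty":0,"tz":0,"wx":0,"wy":0,"wz":0,"gripper":0.04}

```text
clock: 17.02
ee_pos: [0.4931, 0.1085, 0.2722]
tool_rot: [0.0, 1.0, -0.001, 0.0]
contact_force: [0.7, 0.7, -0.4]
width: 0.567
```

```bash
python3 both.py .186 .0186 red2
```

```text
clock 17.02 tcp [0.4931 0.1085 0.2722] rot [ 4.e-04  1.e+00 -5.e-04  4.e-04]
exp [193. 194.] 13 [[182.0, 199.0], [190.0, 187.0], [201.0, 193.0], [186.0, 196.0], [196.0, 202.0]] [106  20  20  17  16] mean [0.5045 0.2151 0.186 ] dist [0.0138, 0.0181, 0.0098, 0.0044, 0.0098, 0.0139, 0.0127, 0.0142, 0.01, 0.01]
exp [314. 302.] 28 [[286.0, 276.0], [309.0, 289.0], [330.0, 294.0], [310.0, 322.0], [303.0, 307.0], [324.0, 312.0]] [ 23  25  24 724  23  26] mean [0.4907 0.1102 0.3086] dist [0.012, 0.0216, 0.0099, 0.0268, 0.018, 0.0177, 0.0179, 0.01, 0.0141, 0.0089, 0.0254, 0.0141, 0.01, 0.0084, 0.0099]
tower-held [ 0.0139  0.105  -0.1226] held rel tcp [-0.0025  0.0017  0.0364]
```

View pics/red2.png

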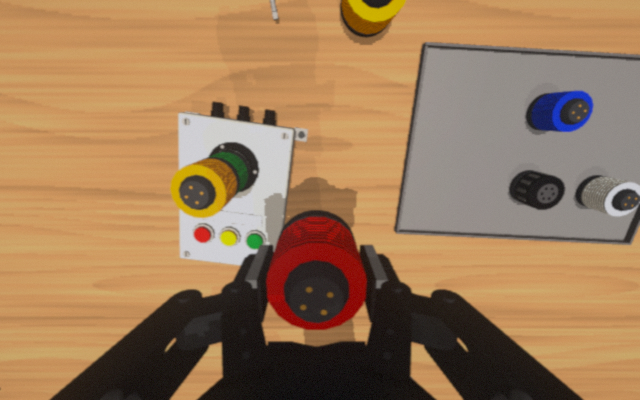

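The tower's pins are at (193,194) and the red module's pins are at (316,300), held upright. That makes the move +14.7 mm in x and +105.8 mm in y.

Call:
carry_out:
  rows:
    - {"tx":0.0049,"ty":-0.0353,"tz":0,"wx":0,"wy":0,"wz":0,"gripper":0.04}
    - {"tx":0.0049,"ty":-0.0353,"tz":0,"wx":0,"wy":0,"wz":0,"gripper":0.04}
    - {"tx":0.0049,"ty":-0.0352,"tz":0,"wx":0,"wy":0,"wz":0,"gripper":0.04}
    - {"tx":0,"ty":0,"tz":0.03,"wx":0,"wy":0,"wz":0,"gripper":0.04}
    - {"tx":0,"ty":0,"tz":0.022,"wx":0,"wy":0,"wz":0,"gripper":0.04}
    - {"tx":0,"ty":0,"tz":0,"wx":0,"wy":0,"wz":0,"gripper":0.04}
    - {"tx":0,"ty":0,"tz":0,"wx":0,"wy":0,"wz":0,"gripper":0.04}
    - {"tx":0,"ty":0,"tz":0,"wx":0,"wy":0,"wz":0,"gripper":0.04}

```text
clock: 17.73
ee_pos: [0.5087, 0.2145, 0.2208]
tool_rot: [-0.0, 1.0, -0.001, 0.001]
contact_force: [0.1, -0.2, -0.2]
width: 0.569
```

Call:
carry_out:
  rows:
    - {"tx":0,"ty":0,"tz":0.007,"wx":0,"wy":0,"wz":0,"gripper":0.04}
    - {"tx":0,"ty":0,"tz":0.006,"wx":0,"wy":0,"wz":0,"gripper":0.04}
    - {"tx":0,"ty":0,"tz":0.005,"wx":0,"wy":0,"wz":0,"gripper":0.04}
    - {"tx":0,"ty":0,"tz":0.004,"wx":0,"wy":0,"wz":0,"gripper":0.04}
    - {"tx":0,"ty":0,"tz":0.002,"wx":0,"wy":0,"wz":0,"gripper":0.04}
    - {"tx":0,"ty":0,"tz":0.002,"wx":0,"wy":0,"wz":0,"gripper":0.04}
    - {"tx":0,"ty":0,"tz":0,"wx":0,"wy":0,"wz":0,"gripper":0.04}
    - {"tx":0,"ty":0,"tz":0,"wx":0,"wy":0,"wz":0,"gripper":0.04}

```text
clock: 18.4
ee_pos: [0.5081, 0.2152, 0.1957]
tool_rot: [0.0, 1.0, 0.0, 0.001]
contact_force: [-2.2, -2.1, 7.0]
width: 0.567
```

Call:
carry_out:
  rows:
    - {"tx":0,"ty":0,"tz":0.001,"wx":0,"wy":0,"wz":0,"gripper":0.04}
    - {"tx":0,"ty":0,"tz":0,"wx":0,"wy":0,"wz":0,"gripper":0.04}
    - {"tx":0,"ty":0,"tz":0,"wx":0,"wy":0,"wz":0,"gripper":0.04}

```text
clock: 18.65
ee_pos: [0.5084, 0.2153, 0.1956]
tool_rot: [0.0, 1.0, 0.0, 0.001]
contact_force: [-3.9, -1.4, 10.3]
width: 0.568
```

Call:
carry_out:
  rows:
    - {"tx":0,"ty":0,"tz":0,"wx":0,"wy":0,"wz":0,"gripper":0.085}
    - {"tx":0,"ty":0,"tz":0,"wx":0,"wy":0,"wz":0,"gripper":0.085}
    - {"tx":0,"ty":0,"tz":0,"wx":0,"wy":0,"wz":0,"gripper":0.085}
    - {"tx":0,"ty":0,"tz":0,"wx":0,"wy":0,"wz":0,"gripper":0.085}
    - {"tx":0,"ty":0,"tz":0,"wx":0,"wy":0,"wz":0,"gripper":0.085}

```text
clock: 19.07
ee_pos: [0.5074, 0.2154, 0.1923]
tool_rot: [0.0, 1.0, -0.0, -0.0]
contact_force: [-0.2, 0.0, 0.2]
width: 0.995
```

Call:
carry_out:
  rows:
    - {"tx":0,"ty":0,"tz":-0.03,"wx":0,"wy":0,"wz":0,"gripper":0.085}
    - {"tx":0,"ty":0,"tz":-0.04,"wx":0,"wy":0,"wz":0,"gripper":0.085}
    - {"tx":0,"ty":0,"tz":-0.04,"wx":0,"wy":0,"wz":0,"gripper":0.085}
    - {"tx":0,"ty":0.02,"tz":-0.02,"wx":0,"wy":0,"wz":0,"gripper":0.085}
    - {"tx":0,"ty":0.03,"tz":0,"wx":0,"wy":0,"wz":0,"gripper":0.085}
    - {"tx":0,"ty":0,"tz":0,"wx":0,"wy":0,"wz":0,"gripper":0.085}
    - {"tx":0,"ty":0,"tz":0,"wx":0,"wy":0,"wz":0,"gripper":0.085}

```text
clock: 19.65
ee_pos: [0.5076, 0.1645, 0.323]
tool_rot: [-0.0, 1.0, -0.001, 0.0]
contact_force: [-0.0, -0.3, -0.3]
width: 0.997
```

```bash
python3 tower.py .232 tower3
```

```text
clock 19.65 tcp [0.5076 0.1645 0.323 ] exp [259. 208.] 15
[[246.0, 209.0], [272.0, 193.0], [255.0, 202.0], [266.0, 205.0], [253.0, 212.0], [264.0, 216.0], [271.0, 221.0]] [157  11  16  16  16   4  19] mean [0.5055 0.2128 0.232 ] diag [0.0281, 0.0104, 0.0177, 0.0184, 0.0126, 0.01, 0.0066, 0.0255, 0.0098, 0.014, 0.0162, 0.0228, 0.0141, 0.0103, 0.0097, 0.0241, 0.0265, 0.0219, 0.0155, 0.0176, 0.0082]
```

Red is seated at (0.505, 0.213), and the pin spacing fits a tip height of 232 mm. The sounder is next.

Call:
carry_out:
  rows:
    - {"tx":-0.0038,"ty":0.0344,"tz":0.005,"wx":0,"wy":0,"wz":0,"gripper":0.085}
    - {"tx":-0.0038,"ty":0.0344,"tz":0.01,"wx":0,"wy":0,"wz":0,"gripper":0.085}
    - {"tx":-0.0038,"ty":0.0344,"tz":0.0175,"wx":0,"wy":0,"wz":0,"gripper":0.085}
    - {"tx":-0.0038,"ty":0.0344,"tz":0.02,"wx":0,"wy":0,"wz":0,"gripper":0.085}
    - {"tx":-0.0038,"ty":0.0344,"tz":0.02,"wx":0,"wy":0,"wz":0,"gripper":0.085}
    - {"tx":-0.0038,"ty":0.0344,"tz":0.02,"wx":0,"wy":0,"wz":0,"gripper":0.085}
    - {"tx":-0.0038,"ty":0.0344,"tz":0.02,"wx":0,"wy":0,"wz":0,"gripper":0.085}
    - {"tx":-0.0038,"ty":0.0344,"tz":0.02,"wx":0,"wy":0,"wz":0,"gripper":0.085}

```text
clock: 20.37
ee_pos: [0.4764, -0.1102, 0.1884]
tool_rot: [-0.0, 1.0, 0.0, -0.001]
contact_force: [0.8, 0.2, -0.5]
width: 0.996
```

Call:
carry_out:
  rows:
    - {"tx":-0.0038,"ty":0.0344,"tz":0.02,"wx":0,"wy":0,"wz":0,"gripper":0.085}
    - {"tx":-0.0038,"ty":0.0344,"tz":0.02,"wx":0,"wy":0,"wz":0,"gripper":0.085}
    - {"tx":-0.0038,"ty":0.0344,"tz":0.02,"wx":0,"wy":0,"wz":0,"gripper":0.085}
    - {"tx":0,"ty":0,"tz":0.005,"wx":0,"wy":0,"wz":0,"gripper":0.085}
    - {"tx":0,"ty":0,"tz":0,"wx":0,"wy":0,"wz":0,"gripper":0.085}
    - {"tx":0,"ty":0,"tz":0,"wx":0,"wy":0,"wz":0,"gripper":0.085}
    - {"tx":0,"ty":0,"tz":0,"wx":0,"wy":0,"wz":0,"gripper":0.085}

```text
clock: 20.95
ee_pos: [0.4663, -0.2117, 0.1255]
tool_rot: [-0.0, 1.0, 0.001, 0.0]
contact_force: [-0.8, 0.6, -0.0]
width: 0.996
```

```bash
cat > snd.py <<'E'
import sys
from h import *
# snd.py x y z tag r : grey disc of the sounder top by Hough circle near the expected pixel
x,y,z=map(float,sys.argv[1:4]); tag=sys.argv[4]
s=monitor.observe(); f,K,d,W=snap("wrist"); save(f,tag+".png"); np.savez(tag+".npz",f=f,K=K,d=d,W=W)
e=proj((x,y,z),K,d,W)[0]; sc=K[0,0]/(W[2,3]-z); r=int(.034*sc); x0,y0=int(e[0])-r,int(e[1])-r
g=cv2.cvtColor(f,cv2.COLOR_RGB2GRAY)[y0:y0+2*r,x0:x0+2*r]; g4=cv2.resize(g,None,fx=4,fy=4,interpolation=cv2.INTER_CUBIC)
print("clock",round(s["clock"],2),"tcp",s["ee_pos"].round(4),"rot",s["tool_rot"].round(4),"exp",e.round(0),"scale",sc)
g4=cv2.createCLAHE(3).apply(g4); g5=cv2.GaussianBlur(g4,(0,0),3)
c=cv2.HoughCircles(g5,cv2.HOUGH_GRADIENT,1.5,40,param1=60,param2=30,minRadius=int(.010*sc*4),maxRadius=int(.03*sc*4))
for q in ([] if c is None else c[0][:5]):
    p=(q[0]/4+x0,q[1]/4+y0); print("px",np.round(p,1),"r mm",round(float(q[2]/4/sc*1000),1),"P",onplane([p],K,d,W,z)[0].round(4))
cv2.imwrite("pics/"+tag+"_c.png",g4)
E
python3 snd.py .466 -.2135 .046 snd1
```

```text
clock 20.95 tcp [ 0.4663 -0.2117  0.1255] rot [-3.e-04  1.e+00  6.e-04  1.e-04] exp [317. 211.] scale 1243.8071696510679
px [317.3 207.2] r mm 23.2 P [ 0.4691 -0.2138  0.046 ]
px [317.7 196.3] r mm 19.3 P [ 0.4787 -0.2141  0.046 ]
px [316.2 217.3] r mm 17.6 P [ 0.4599 -0.2129  0.046 ]
px [325.9 212.4] r mm 15.8 P [ 0.4643 -0.2212  0.046 ]
px [304.6 213.2] r mm 11.8 P [ 0.4636 -0.2029  0.046 ]
```

View pics/snd1.png

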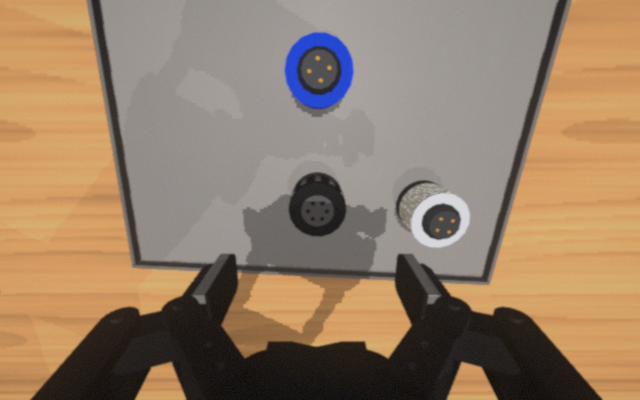

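The sounder's grey disc is at (317,210), within 1 mm of the expected spot. The Hough circle at (317,207) mixes in the sidewall. I'll grip at (0.467, -0.214).

Call:
carry_out:
  rows:
    - {"tx":0.0005,"ty":0.002,"tz":0.028,"wx":0,"wy":0,"wz":0,"gripper":0.085}
    - {"tx":0,"ty":0,"tz":0.028,"wx":0,"wy":0,"wz":0,"gripper":0.085}
    - {"tx":0,"ty":0,"tz":0.028,"wx":0,"wy":0,"wz":0,"gripper":0.085}
    - {"tx":0,"ty":0,"tz":0.025,"wx":0,"wy":0,"wz":0,"gripper":0.085}
    - {"tx":0,"ty":0,"tz":0,"wx":0,"wy":0,"wz":0,"gripper":0.085}
    - {"tx":0,"ty":0,"tz":0,"wx":0,"wy":0,"wz":0,"gripper":0.085}
    - {"tx":0,"ty":0,"tz":0,"wx":0,"wy":0,"wz":0,"gripper":0.04}
    - {"tx":0,"ty":0,"tz":0,"wx":0,"wy":0,"wz":0,"gripper":0.04}

```text
clock: 21.67
ee_pos: [0.4684, -0.2156, 0.0186]
tool_rot: [0.001, 1.0, 0.0, 0.002]
contact_force: [0.2, -0.2, 0.6]
width: 0.744
```

Call:
carry_out:
  rows:
    - {"tx":0,"ty":0,"tz":0,"wx":0,"wy":0,"wz":0,"gripper":0.04}
    - {"tx":0,"ty":0,"tz":0,"wx":0,"wy":0,"wz":0,"gripper":0.04}
    - {"tx":0,"ty":0,"tz":0,"wx":0,"wy":0,"wz":0,"gripper":0.04}
    - {"tx":0,"ty":0,"tz":0,"wx":0,"wy":0,"wz":0,"gripper":0.04}
    - {"tx":0,"ty":0,"tz":0,"wx":0,"wy":0,"wz":0,"gripper":0.04}

```text
clock: 22.08
ee_pos: [0.4683, -0.2159, 0.0188]
tool_rot: [0.001, 1.0, -0.0, 0.002]
contact_force: [0.2, 1.5, 5.6]
width: 0.567
```

Call:
carry_out:
  rows:
    - {"tx":0,"ty":0,"tz":-0.02,"wx":0,"wy":0,"wz":0,"gripper":0.04}
    - {"tx":0,"ty":0,"tz":-0.035,"wx":0,"wy":0,"wz":0,"gripper":0.04}
    - {"tx":0,"ty":0,"tz":-0.04,"wx":0,"wy":0,"wz":0,"gripper":0.04}
    - {"tx":0,"ty":0,"tz":-0.04,"wx":0,"wy":0,"wz":0,"gripper":0.04}
    - {"tx":0.0028,"ty":-0.03,"tz":-0.025,"wx":0,"wy":0,"wz":0,"gripper":0.04}
    - {"tx":0.0028,"ty":-0.035,"tz":-0.02,"wx":0,"wy":0,"wz":0,"gripper":0.04}
    - {"tx":0.0028,"ty":-0.035,"tz":-0.02,"wx":0,"wy":0,"wz":0,"gripper":0.04}
    - {"tx":0.0028,"ty":-0.035,"tz":-0.02,"wx":0,"wy":0,"wz":0,"gripper":0.04}

```text
clock: 22.75
ee_pos: [0.4775, -0.079, 0.2389]
tool_rot: [0.0, 1.0, -0.001, 0.002]
contact_force: [0.2, 0.1, -0.6]
width: 0.567
```

Call:
carry_out:
  rows:
    - {"tx":0.0028,"ty":-0.035,"tz":-0.02,"wx":0,"wy":0,"wz":0,"gripper":0.04}
    - {"tx":0.0028,"ty":-0.035,"tz":-0.02,"wx":0,"wy":0,"wz":0,"gripper":0.04}
    - {"tx":0.0028,"ty":-0.035,"tz":-0.02,"wx":0,"wy":0,"wz":0,"gripper":0.04}
    - {"tx":0.0028,"ty":-0.035,"tz":-0.018,"wx":0,"wy":0,"wz":0,"gripper":0.04}
    - {"tx":0.0028,"ty":-0.035,"tz":0,"wx":0,"wy":0,"wz":0,"gripper":0.04}
    - {"tx":0,"ty":-0.015,"tz":0,"wx":0,"wy":0,"wz":0,"gripper":0.04}
    - {"tx":0,"ty":0,"tz":0,"wx":0,"wy":0,"wz":0,"gripper":0.04}
    - {"tx":0,"ty":0,"tz":0,"wx":0,"wy":0,"wz":0,"gripper":0.04}

```text
clock: 23.42
ee_pos: [0.4912, 0.1105, 0.3151]
tool_rot: [0.0, 1.0, 0.001, 0.001]
contact_force: [-0.1, -1.1, -0.6]
width: 0.566
```

Call:
carry_out:
  rows:
    - {"tx":0,"ty":0,"tz":0,"wx":0,"wy":0,"wz":0,"gripper":0.04}
    - {"tx":0,"ty":0,"tz":0,"wx":0,"wy":0,"wz":0,"gripper":0.04}

```text
clock: 23.58
ee_pos: [0.4913, 0.1088, 0.3143]
tool_rot: [0.0, 1.0, -0.001, -0.0]
contact_force: [-0.1, 0.7, 0.8]
width: 0.568
```

```bash
python3 both.py .232 .0148 snd2
python3 - <<'E'
from h import *
v=np.load("snd2.npz"); K,d,W=[v[k] for k in "KdW"]; t=monitor.observe()["ee_pos"]
print("held top expected px (x rel -.002)",proj(t+[-.002,0,-.0148+.042],K,d,W))
E
```

```text
clock 23.58 tcp [0.4913 0.1088 0.3143] rot [ 3.e-04  1.e+00 -8.e-04 -0.e+00]
exp [191. 194.] 13 [[178.0, 182.0], [185.0, 187.0], [197.0, 190.0], [180.0, 203.0], [184.0, 198.0], [195.0, 201.0]] [10 21 21 57 22 20] mean [0.5057 0.2174 0.232 ] dist [0.0072, 0.0169, 0.0101, 0.0182, 0.0152, 0.0196, 0.0142, 0.0098, 0.0141, 0.0057, 0.0208, 0.014, 0.0101, 0.0133, 0.0098]
exp [314. 308.] 29 [[311.0, 330.0]] [770] mean [0.4759 0.11   0.3545] dist []
tower-held [ 0.0298  0.1074 -0.1225] held rel tcp [-0.0154  0.0012  0.0402]
held top expected px (x rel -.002) [[314.05066551 287.16655044]]
```

View pics/snd2.png

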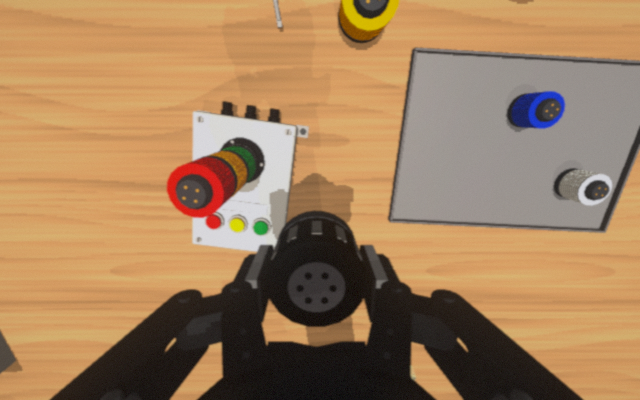

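The sounder is held upright with its disc at (316,288), and the red pins are at (190,194). That makes the move +16.5 mm in x and +106 mm in y.

Call:
carry_out:
  rows:
    - {"tx":0.0055,"ty":-0.0354,"tz":0,"wx":0,"wy":0,"wz":0,"gripper":0.04}
    - {"tx":0.0055,"ty":-0.0354,"tz":0,"wx":0,"wy":0,"wz":0,"gripper":0.04}
    - {"tx":0.0055,"ty":-0.0352,"tz":0,"wx":0,"wy":0,"wz":0,"gripper":0.04}
    - {"tx":0,"ty":0,"tz":0.03,"wx":0,"wy":0,"wz":0,"gripper":0.04}
    - {"tx":0,"ty":0,"tz":0.022,"wx":0,"wy":0,"wz":0,"gripper":0.04}
    - {"tx":0,"ty":0,"tz":0,"wx":0,"wy":0,"wz":0,"gripper":0.04}
    - {"tx":0,"ty":0,"tz":0,"wx":0,"wy":0,"wz":0,"gripper":0.04}
    - {"tx":0,"ty":0,"tz":0,"wx":0,"wy":0,"wz":0,"gripper":0.04}

```text
clock: 24.3
ee_pos: [0.5089, 0.2153, 0.2633]
tool_rot: [-0.0, 1.0, -0.001, 0.001]
contact_force: [0.5, 0.5, -0.5]
width: 0.567
```

Call:
carry_out:
  rows:
    - {"tx":0,"ty":0,"tz":0.007,"wx":0,"wy":0,"wz":0,"gripper":0.04}
    - {"tx":0,"ty":0,"tz":0.006,"wx":0,"wy":0,"wz":0,"gripper":0.04}
    - {"tx":0,"ty":0,"tz":0.005,"wx":0,"wy":0,"wz":0,"gripper":0.04}
    - {"tx":0,"ty":0,"tz":0.004,"wx":0,"wy":0,"wz":0,"gripper":0.04}
    - {"tx":0,"ty":0,"tz":0.002,"wx":0,"wy":0,"wz":0,"gripper":0.04}
    - {"tx":0,"ty":0,"tz":0.002,"wx":0,"wy":0,"wz":0,"gripper":0.04}
    - {"tx":0,"ty":0,"tz":0,"wx":0,"wy":0,"wz":0,"gripper":0.04}
    - {"tx":0,"ty":0,"tz":0,"wx":0,"wy":0,"wz":0,"gripper":0.04}

```text
clock: 24.97
ee_pos: [0.5086, 0.216, 0.2379]
tool_rot: [0.0, 1.0, 0.0, 0.001]
contact_force: [-1.6, -1.2, 4.7]
width: 0.568
```

Call:
carry_out:
  rows:
    - {"tx":0,"ty":0,"tz":0.001,"wx":0,"wy":0,"wz":0,"gripper":0.04}
    - {"tx":0,"ty":0,"tz":0,"wx":0,"wy":0,"wz":0,"gripper":0.04}
    - {"tx":0,"ty":0,"tz":0,"wx":0,"wy":0,"wz":0,"gripper":0.04}

```text
clock: 25.22
ee_pos: [0.509, 0.216, 0.2379]
tool_rot: [0.0, 1.0, 0.0, 0.001]
contact_force: [-2.1, -1.4, 9.3]
width: 0.566
```

The sounder is home: the TCP reads 0.2379 against an expected 0.2378. I'll release, rise and clear.

Call:
carry_out:
  rows:
    - {"tx":0,"ty":0,"tz":0,"wx":0,"wy":0,"wz":0,"gripper":0.085}
    - {"tx":0,"ty":0,"tz":0,"wx":0,"wy":0,"wz":0,"gripper":0.085}
    - {"tx":0,"ty":0,"tz":0,"wx":0,"wy":0,"wz":0,"gripper":0.085}
    - {"tx":0,"ty":0,"tz":0,"wx":0,"wy":0,"wz":0,"gripper":0.085}
    - {"tx":0,"ty":0,"tz":0,"wx":0,"wy":0,"wz":0,"gripper":0.085}

```text
clock: 25.63
ee_pos: [0.5078, 0.216, 0.2348]
tool_rot: [0.0, 1.0, -0.0, -0.0]
contact_force: [-0.7, 0.4, 0.1]
width: 0.992
```

Call:
carry_out:
  rows:
    - {"tx":0,"ty":0,"tz":-0.03,"wx":0,"wy":0,"wz":0,"gripper":0.085}
    - {"tx":0,"ty":0,"tz":-0.04,"wx":0,"wy":0,"wz":0,"gripper":0.085}
    - {"tx":0,"ty":0,"tz":-0.04,"wx":0,"wy":0,"wz":0,"gripper":0.085}
    - {"tx":0,"ty":0.03,"tz":0,"wx":0,"wy":0,"wz":0,"gripper":0.085}
    - {"tx":0,"ty":0.035,"tz":0,"wx":0,"wy":0,"wz":0,"gripper":0.085}
    - {"tx":0,"ty":0.035,"tz":0,"wx":0,"wy":0,"wz":0,"gripper":0.085}
    - {"tx":0,"ty":0,"tz":0,"wx":0,"wy":0,"wz":0,"gripper":0.085}
    - {"tx":0,"ty":0,"tz":0,"wx":0,"wy":0,"wz":0,"gripper":0.085}

```text
clock: 26.3
ee_pos: [0.508, 0.1147, 0.3452]
tool_rot: [-0.0, 1.0, -0.002, -0.0]
contact_force: [-0.1, 0.5, -0.2]
width: 0.994
```

Run:
```python
from h import *
s=monitor.observe(); print(s["clock"],s["contact_force"].round(1),s["width"])
ims=[]
for n in ("scene","side"):
    f,K,d,W=snap(n); b,t=proj([(.5055,.2135,.085),(.5055,.2135,.265)],K,d,W); print(n,"base",b.round(0),"top expected",t.round(0))
    p=((b+t)/2).astype(int); p[1]=max(p[1],74)
    c=f[p[1]-74:p[1]+74,p[0]-70:p[0]+70].copy(); c=cv2.resize(c,None,fx=2.8,fy=2.8,interpolation=cv2.INTER_CUBIC)
    for q in (t,b): cv2.circle(c,tuple(int(v) for v in ((q-p+[70,74])*2.8)),3,(255,0,255),-1)
    ims.append(c)
save(np.hstack(ims),"final.png")
```

```text
26.3 [-0.1  0.5 -0.2] 0.9935956456768473
scene base [396. 217.] top expected [408. 160.]
side base [297. 270.] top expected [292. 182.]
```

View pics/final.png

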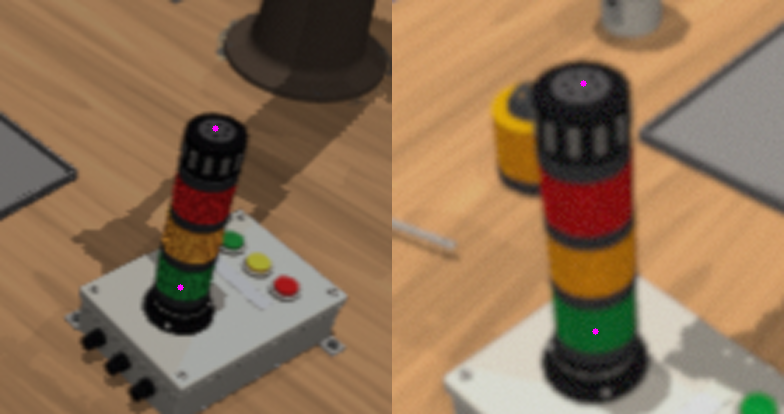

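The tower is complete, upright and closed up. The predicted top point (z = 265 mm) falls on the centre of the sounder's disc in both views. I'm handing in.

```bash
python3 -c "
from plant import manip; print(manip.close_job())"
```

```text
the job is handed in; nothing more can be done
None
```

The signal tower is built on the control box in the order asked: green, amber, red, then the sounder. It stands free, with the gripper open and clear of it. I handed the job in at about 26 s of the 114 s allowed.

- **Seating:** each module came to rest within about 0.2 mm of its expected height. I pressed each one home with 9–14 N.
- **Upright:** in the last scene and side pictures the tower is straight with no gaps. The predicted top point, 265 mm above the bench, falls on the centre of the sounder's disc in both views.
- **Amber choice:** I used the tray amber, which measured about 49 mm across. The larger one on the bench measured about 75 mm and stayed where it was.
- **Left alone:** I did not touch the blue and white lights, the horn or the screwdriver. The last wrist picture before the sounder was placed still showed blue and white standing in the tray.

**What went wrong or disagreed:**
- The first three move calls were refused because their rows lacked some fields; nothing moved.
- The automatic pin finder picked up parts of the amber and red lenses, so I used only the four true pins.
- The circle fit on the sounder was about 3 mm off the centre I read from the picture, so I used the picture.

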